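# Hold a binocular prism in the torch beam

### The job

Swing the lid of the wooden lens case right back, gently, until it rests open on its stop. Take the glass prism out by its two frosted triangular ends only, without the gripper touching its clear polished faces, and hold it in the torch beam about midway between the torch and the white screen, centred on the beam, ridge up and base level, with one sloping face turned to the torch and the other to the screen so that the light passes through. Finish while holding it still there; do not bump the torch or the screen, and leave the eyepiece, the rubber blower and the tin where they are.

Things in the scene. Friction and masses are not known exactly. Their poses are not given: they have to be found in the camera images.
- case: Open-topped wooden lens case fixed to the bench, 210 x 130 mm, 46 mm high, walls 6 mm; origin at the centre of its underside. A wall across x = 0 makes two compartments, 96 (x) x 118 (y) mm, with a felt floor 9 mm above the bench. x runs along the hinge side, y from the hinge side (-y) to the side with the lid's finger tab (+y), z up.
- lid (a joint): Angle (rad) of the case's flat lid (210 x 130 x 8 mm, 0.14 kg): 0 shut, 1.85 resting open on its stop. It turns freely about the line along the case's x axis at its -y side; the +y edge rises as the value grows. Below about 1.5 rad it falls shut, beyond 1.65 it falls back towards its stop.
- lid_tab (a point): Middle of the lid's finger tab: a flat wooden tongue 24 mm wide (along x), 8 mm thick, standing out 32 mm beyond the lid's free edge in the plane of the lid; this point is 20 mm out from that edge and 150 mm from the hinge line, at mid thickness. Axes turn with the lid: x along the hinge line, y from hinge line to tab, z out of the lid's top.
- lid_hinge (a point): Point midway along the lid's hinge line, at mid thickness of the lid, 50 mm above the bench. Its x axis is the hinge line (a right-handed turn about +x opens the lid); axes turn with the lid.
- prism_mid (a point): Centre of the glass right-angle prism (44 g), loose in the compartment without the eyepiece. It lies on its long base, 52 mm (x) by 26 mm (y); the ridge, along y, is 26 mm above the base; this point is half-way up, z up. The triangular ends at y = +-13 mm are flat, upright, frosted white; the base and the two 45-degree slopes facing +x and -x are clear, polished.
- beam_mid (a point): Point on the torch beam's axis midway between torch and screen, 120 mm above the bench. x points along the level beam (8 mm wide) from torch to screen, z up. The torch lens (head 42 mm across) is 120 mm off at -x, the upright white screen (120 mm wide, 27 to 167 mm above the bench) 120 mm off at +x.
- testboard: Fixed plywood board, 130 mm wide (y), 15 mm high, from x = -210 to 150 mm, carrying the torch in its clamp (up to 145 mm above the bench) and the screen. Origin on the bench straight below beam_mid, same axes.
- eyepiece: Bystander: black round eyepiece, 38 mm across, 33 mm high, standing loose in the other compartment; origin at the centre of its underside.
- blower: Bystander: black rubber air blower standing upright, 56 mm across, 100 mm high with its nozzle; origin at the centre of its underside.
- tin: Bystander: small round open steel tin, 56 mm across, 20 mm high; origin at the centre of its underside.

How it is judged:
By the outcome, as a careful person would: the job done as asked, in the order asked, and still so for the second after the job is handed in, while the arm keeps its last pose, push and grip.
It also fails if it takes over 72 s, if anything falls off the work surface, if the arm or the gripper's body presses on something with over 40 N, if the wrist force passes 120 N, or if a joint passes its speed limit or range.

### The arm

A 6-joint arm with a two-finger parallel gripper is mounted at the origin on the work surface. World frame = base frame: x ahead of the robot, y to its left, z up, the work surface at z = 0. Lengths are in mm, angles in rad, forces in N, time in s.
With the tool pointing down it reaches from about 300 to 775 mm from the base axis. Payload 14.6 kg.
Tool frame: the origin (TCP) lies between the finger pads; the fingertips stand 25 mm ahead of it and the grasp point (between the pads) lies 6 mm ahead of it; z points along the fingers, y is the line along which they close (so a half turn about z gives the same grasp; the last joint's range is limited). The gripper opens to 94 mm and grips with 3 to 60 N. Pads are 16 mm wide; open, the fingers measure 119 mm over their backs; the gripper's body (75 mm by 177 mm) begins 78 mm behind the grasp point.
Start: joints at [-1.37, 0.3, 1.521, -0, 1.321, -0.067], TCP at [145.529, -530.387, 230.446] pointing down, gripper open.
Joint ranges: [-3.03, 3.03], [-0.79, 2.21], [0.23, 2.52], [-1.04, 4.18], [0, 3.07], [-2.55, 2.55]. Speed limits (rad/s): [2.22, 2.22, 2.57, 3.14, 3.14, 3.14].

### API

Orientations are given as [roll, pitch, yaw] about the fixed x, y, z axes, in that order (R = Rz(yaw) Ry(pitch) Rx(roll)).
In Python, from cell import manip gives the robot as it stands. The module is installed in compiled form; this text tells all that it offers.
- The arm moves only by the tool step_arm, never from a script. Its argument "series" is one flat list of numbers, 5 for each row, row after row: the shift along the world's x, y, z in mm, then the turn about the world's z in rad, then the closure, from 0 (fully open) to 1 (shut). In form: [dx, dy, dz, spin, jaw, dx, dy, dz, spin, jaw, ...]. A call has 1 to 20 rows; each row shifts and turns the commanded pose from where the row before left it; what a row does not reach is not made up. A row lasts 1/8 s, in which the tool goes at most 62.5 mm and 10.7 degrees, less where a joint would pass 70% of its speed; a pose out of reach is approached as far as the arm can. A call is refused whole if a number of a shift passes 62.5 or a number of a turn 0.188, either way. A call with a gripper value outside its range is refused whole. The fingers move at their own pace and stop on an object; "squeeze" is the grip in N (left out, the last holds). Time passes only in rows, so rows that do not move let the fingers close. It gives the time, the measured TCP pose, the force, the opening and the grip force at its end, in the units of the state.
- manip.read_state(): the state, without advancing time (a new reading comes with each control period).
- manip.camera(name): name is "scene" or "top" or "wrist"; returns (picture, depth): 420x560x3 uint8, blue, green, red; 420x560 float32, mm along the optical axis (not along the pixel's ray), 0 where there is no reading.
- manip.camera_info(name): a dict with "fovy" (degrees; the focal length in pixels is half the picture's height over the tangent of half this angle, whatever the lens; pixels are square), "cx", "cy" (the principal point, pixels), "eye" and "orientation" of the camera in the world. Camera axes: x right, y down, z forward; pixel columns grow to the right and rows downward; lengths in mm; the calibration is good to about 2 mm. A picture is of the moment at which its call begins: read the wrist's pose just before it. camera_info takes no time and is no camera call; for the wrist camera it gives the pose at the moment of the call.
- manip.sign_off(): hands the job in; it is judged then, once.
The state is a dict: "clock": time; "joints": joint angles; "qd": joint speeds; "effort": joint torques, N m; "eef_pos": TCP position; "eef_rot": TCP orientation; "wrist_force": force on the tool from outside, world axes, zero at the start; "moment": the same for the moment, N m; "finger_gap": finger opening in mm; "finger_force": force on a finger pad.
Only numpy, scipy, OpenCV 4.12 (cv2) and the standard library are available. Lean on these libraries where they do the work, as an engineer would, in place of code of your own. Each camera call takes 0.05 s, during which the arm holds its last target. There are 200 camera calls.

## Working session

There is one attempt and no reset: what is moved stays moved. The work goes in short steps, Python scripts to look and compute and a tool call to move; the robot and the scene stay as the last step left them, time stands still between calls to the robot, and variables do not carry over. Pictures are saved under pics/ and viewed, at most 10 in all, crops included, and the job is handed in when it is done.

Besides the shell and the picture viewer there is one more tool, called after "Request:" by a JSON object that holds its "fn" and its "kwargs". step_arm: Moves the arm, as the interface text tells. Its arguments: {"type":"object","properties":{"series":{"type":"array"},"squeeze":{"type":"number"}},"required":["series"]}

```bash
mkdir -p pics; cat > h.py <<'E'
import numpy as np, cv2
from cell import manip
from scipy.spatial.transform import Rotation as R
def rot(o):
    o=np.array(o,float)
    return o if o.shape==(3,3) else R.from_euler('xyz',o).as_matrix()
def P(info,depth,u,v,z=None):
    f=210/np.tan(np.radians(info['fovy'])/2)
    r=np.array([(u-info['cx'])/f,(v-info['cy'])/f,1.])
    M=rot(info['orientation']); e=np.array(info['eye'])
    if z is not None:
        w=M@r; return e+w*(z-e[2])/w[2]
    d=np.median(depth[v-1:v+2,u-1:u+2]); return e+M@(r*d)
E
python3 - <<'E'
from h import *
print(manip.read_state())
for n in("scene","top"):
    i=manip.camera_info(n);print(n,i)
    p,d=manip.camera(n);cv2.imwrite(f'pics/{n}0.png',p);np.savez(f'{n}0.npz',p=p,d=d)
E
```

```text
{'clock': 0.0, 'joints': array([-1.36959916e+00,  3.00464982e-01,  1.52155560e+00, -4.06376156e-05,
        1.32068369e+00, -6.65907041e-02]), 'qd': array([-1.04073517e-04, -5.39595067e-04, -2.98369412e-04,  3.01324272e-04,
       -1.07204954e-03, -7.82495870e-05]), 'effort': array([-2.85621798e-03, -5.31816173e+01, -3.52744102e+01,  7.07436260e-02,
        2.43473402e-02, -5.43537840e-05]), 'eef_pos': array([ 145.47785813, -530.18231766,  229.90044686]), 'eef_rot': array([-3.14048089e+00, -3.46936235e-05,  2.67797932e-01]), 'wrist_force': array([ 0.37705065, -0.21353175, -0.18801266]), 'moment': array([ 0.00711851,  0.06934239, -0.03760125]), 'finger_force': 0.0, 'finger_gap': 93.53234698473526}
scene {'fovy': 50.7116206873683, 'cx': 279.8890842418782, 'cy': 207.69845879909028, 'eye': array([1051.775243  ,  437.42437548,  720.4589756 ]), 'orientation': array([-2.3020323 , -0.00724657,  2.24357911])}
top {'fovy': 43.615326164642404, 'cx': 273.787642770093, 'cy': 209.53067296494768, 'eye': array([ 319.6982027 ,   13.80918587, 1180.50842797]), 'orientation': array([-2.92811028,  0.00429955, -1.64923943])}
```

View pics/top0.png

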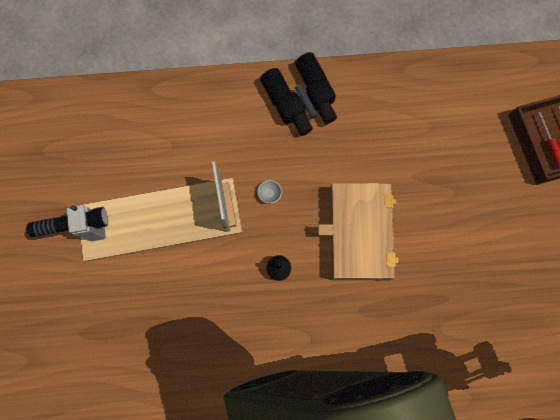

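View pics/scene0.png

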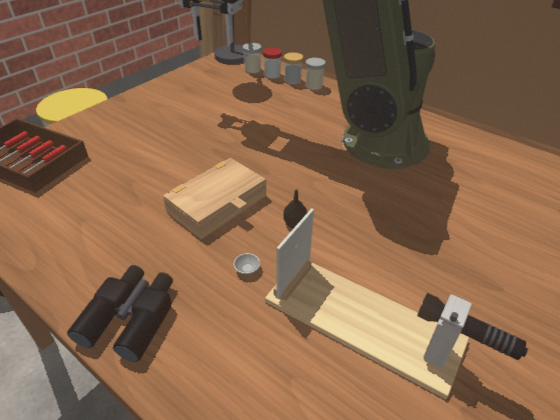

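The top view shows the case lid at (363,231), with its tab pointing left at (326,230). The torch is at (95,218), the screen at (221,196), the tin at (269,192) and the blower at (279,267). The scene view agrees. I'll enlarge the top view to read exact pixels.

```bash
python3 - <<'E'
from h import *
p=np.load('top0.npz')['p']
a=cv2.resize(p[170:290,310:410],None,fx=4,fy=4,interpolation=cv2.INTER_CUBIC)
b=cv2.resize(p[155:275,60:250],None,fx=4,fy=4,interpolation=cv2.INTER_CUBIC)
c=np.zeros((600,800,3),np.uint8)
cv2.imwrite('pics/caseA.png',a);cv2.imwrite('pics/boardA.png',b)
E
```

```text
(no output)
```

View pics/caseA.png

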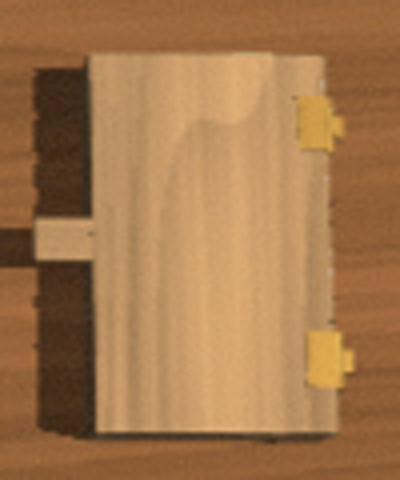

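View pics/boardA.png

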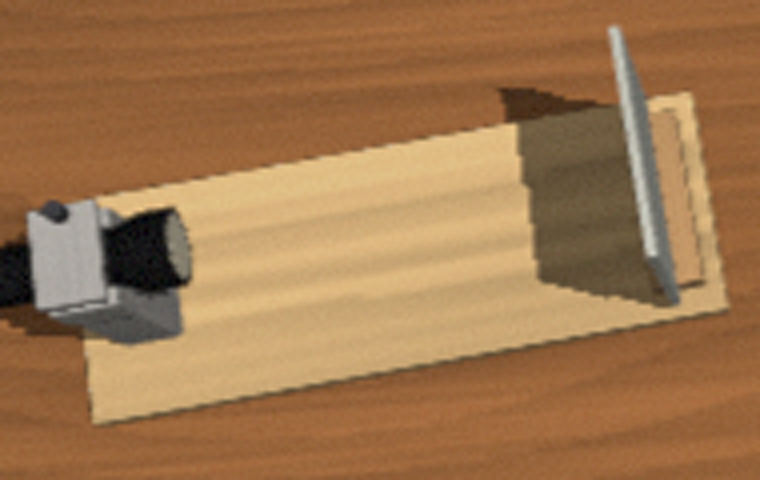

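The enlarged crop gives these lid corners: (90,54), (325,56), (339,432) and (97,432), with the tab end at (35,217–260). The board's right corners are (690,93) and (728,309), its bottom left is (93,424), and the screen's top edge runs (613,27)–(652,255).

```bash
python3 - <<'E'
from h import *
i=manip.camera_info('top')
d=np.load('top0.npz')['d']
A=lambda x,y,z:P(i,None,310+(x-1.5)/4,170+(y-1.5)/4,z).round(1)
B=lambda x,y,z:P(i,None,60+(x-1.5)/4,155+(y-1.5)/4,z).round(1)
print('lid',[A(x,y,54) for x,y in((90,54),(325,56),(339,432),(97,432),(35,217),(35,260),(92,239))])
print('board',[B(x,y,15) for x,y in((690,93),(728,309),(93,424),(110,196))])
print('screen',[B(x,y,167) for x,y in((611,27),(622,25),(648,255),(658,255))])
print('torchlens',[B(x,y,120) for x,y in((190,248),)],B(178,209,141),B(180,287,100))
for u,v in((363,231),(326,230),(150,225),(105,217),(269,192),(279,267),(80,218)):print(u,v,P(i,d,u,v).round(1))
# wood edge fits: lid height mask
f=210/np.tan(np.radians(i['fovy'])/2)
V,U=np.mgrid[0:420,0:560]
r=np.stack([(U-i['cx'])/f,(V-i['cy'])/f,np.ones_like(U)],-1)*d[...,None]
W=r@rot(i['orientation']).T+i['eye']
np.save('W.npy',W)
def rect(box,zl,zh):
    u0,v0,u1,v1=box; m=np.zeros_like(d,bool);m[v0:v1,u0:u1]=1
    m&=(W[...,2]>zl)&(W[...,2]<zh);q=W[m]
    c,s,a=cv2.minAreaRect(q[:,:2].astype(np.float32));print(box,m.sum(),np.round(c,1),np.round(s,1),a,'z',np.median(q[:,2]),q[:,:2].mean(0))
rect((329,175,405,290),46,62)
rect((310,215,331,245),44,62)
rect((75,170,245,265),9,20)
rect((200,150,245,240),155,180)
rect((250,175,290,210),10,35)
rect((260,245,300,290),10,120)
E
```

```text
lid [array([ 613.1, -134.3,   54. ]), array([ 601.6, -264. ,   54. ]), array([ 394.9, -245.4,   54. ]), array([ 405.1, -116.7,   54. ]), array([523.9, -95. ,  54. ]), array([500.2, -92.7,  54. ]), array([ 509.3, -124.7,   54. ])]
board [array([654. ,  88.8,  15. ]), array([526.4,  75.2,  15. ]), array([489.6, 432.3,  15. ]), array([619.5, 422.5,  15. ])]
screen [array([648. , 116.6, 167. ]), array([648.6, 111. , 167. ]), array([529.5, 104.8, 167. ]), array([529.1,  99.8, 167. ])]
torchlens [array([561.6, 344.5, 120. ])] [577.5 343.8 141. ] [545.7 356.2 100. ]
363 231 [ 500.2 -189.8   56.1]
326 230 [ 509.1 -110.2   54.1]
150 225 [558.7 280.9  14.2]
105 217 [562.1 350.2 115.9]
269 192 [616.4   6.6   4.5]
279 267 [434.1  -1.4  81.2]
80 218 [557.2 391.  145.8]
(329, 175, 405, 290) 5825 [ 503.9 -189.7] [146.8 213.1] 83.89888000488281 z 54.494623576010554 [ 501.93058431 -188.44172687]
(310, 215, 331, 245) 143 [ 511.5 -106.3] [26.8 23.9] 83.8284683227539 z 54.06881962092734 [ 511.46168697 -106.25185827]
(75, 170, 245, 265) 7267 [572.8 261.5] [131.7 360.2] 6.059484481811523 z 15.162128920658915 [568.79455793 257.09329845]
(200, 150, 245, 240) 172 [587.6 109.5] [119.3   5.1] 5.934460163116455 z 167.04100564347453 [586.81698508 109.16770761]
(250, 175, 290, 210) 261 [614.5   5.6] [52.9 52.8] 83.0791244506836 z 16.085520081007417 [617.12086134   6.22185639]
(260, 245, 300, 290) 506 [4.385e+02 2.000e-01] [52.6 53.9] 85.9932861328125 z 50.89055299972688 [4.36033221e+02 2.64588481e-01]
```

Request:
{"fn": "step_arm", "kwargs": {"series": [26,30.5,0,0.087,0,26,30.5,0,0.087,0,26,30.5,0,0.087,0,26,30.5,0,0.087,0,26,30.5,0,0.087,0,26,30.5,0,0.087,0,26,30.5,0,0.087,0,26,30.5,0,0.087,0,26,30.5,0,0.087,0,26,30.5,0,0.087,0,26,30.5,0,0.087,0,26,30.5,0,0.087,0,26,30.5,0,0.087,0,26,30.5,0,0.087,0,0,0,0,0,0,0,0,0,0,0], "squeeze": 6}}

```text
clock: 2.1
eef_pos: [509.1, -103.7, 230.2]
eef_rot: [-3.141, 0.0, 1.485]
wrist_force: [1.0, -0.9, -0.2]
finger_gap: 94.1
finger_force: 0.0
```

Request:
{"fn": "step_arm", "kwargs": {"series": [2,0,-28,0,0.3,0,0,-28,0,0.3,0,0,-28,0,0.3,0,0,-28,0,0.3,0,0,-28,0,0.3,0,0,-17,0,0.3,0,0,-10,0,0.3,0,0,0,0,0.3,0,0,0,0,0.3]}}

```text
clock: 3.22
eef_pos: [511.9, -103.6, 64.2]
eef_rot: [3.14, 0.0, 1.486]
wrist_force: [0.7, -0.7, -0.2]
finger_gap: 66.1
finger_force: 0.0
```

```bash
python3 - <<'E'
from h import *
p,d=manip.camera('scene');a=cv2.resize(p[130:270,150:350],None,fx=4,fy=4,interpolation=cv2.INTER_CUBIC)
cv2.imwrite('pics/tab.png',a)
s=manip.read_state();print(s['eef_pos'],s['finger_gap'])
E
```

```text
[ 511.93686186 -103.53011492   64.26119135] 65.70439828475503
```

View pics/tab.png

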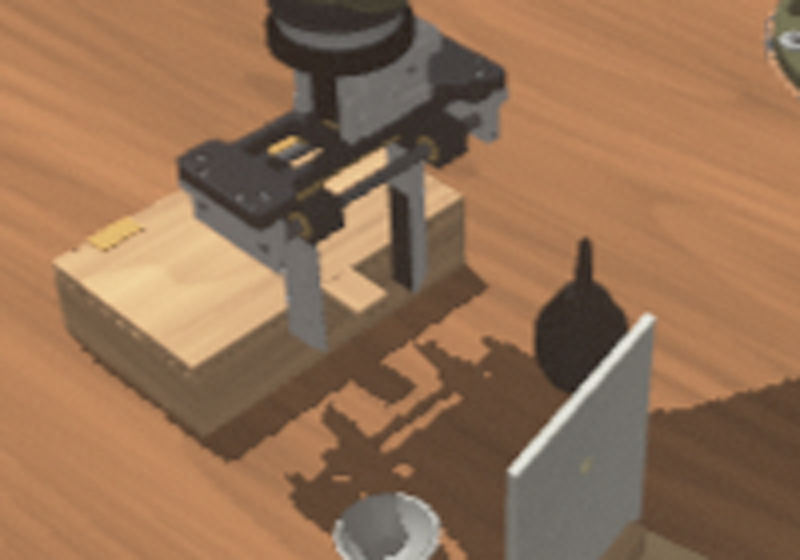

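The fingers straddle the tab, which sits at about (365,285) in the crop, and they clear the case wall. I'll close on it.

Request:
{"fn": "step_arm", "kwargs": {"series": [0,0,0,0,1,0,0,0,0,1,0,0,0,0,1,0,0,0,0,1,0,0,0,0,1,0,0,0,0,1,0,0,0,0,1,0,0,0,0,1], "squeeze": 6}}

```text
clock: 4.28
eef_pos: [511.4, -103.4, 63.4]
eef_rot: [-3.141, -0.0, 1.486]
wrist_force: [-2.2, 0.3, 1.2]
finger_gap: 23.5
finger_force: 6.0
```

```bash
python3 - <<'E'
import numpy as np
r=152;x=np.array([np.sin(0.087),np.cos(0.087)])
pts=[]
for t in np.linspace(0,1.80,31): pts.append([*(x*r*np.cos(t)),r*np.sin(t)])
print(np.diff(np.array(pts),axis=0).round(1).tolist())
E
```

```text
[[-0.0, -0.3, 9.1], [-0.1, -0.8, 9.1], [-0.1, -1.4, 9.0], [-0.2, -1.9, 8.9], [-0.2, -2.4, 8.8], [-0.3, -2.9, 8.6], [-0.3, -3.5, 8.4], [-0.3, -4.0, 8.2], [-0.4, -4.4, 8.0], [-0.4, -4.9, 7.7], [-0.5, -5.4, 7.4], [-0.5, -5.8, 7.0], [-0.5, -6.2, 6.7], [-0.6, -6.6, 6.3], [-0.6, -6.9, 5.9], [-0.6, -7.3, 5.5], [-0.7, -7.6, 5.0], [-0.7, -7.9, 4.5], [-0.7, -8.1, 4.1], [-0.7, -8.4, 3.6], [-0.7, -8.6, 3.0], [-0.8, -8.7, 2.5], [-0.8, -8.9, 2.0], [-0.8, -9.0, 1.5], [-0.8, -9.0, 0.9], [-0.8, -9.1, 0.4], [-0.8, -9.1, -0.2], [-0.8, -9.1, -0.7], [-0.8, -9.0, -1.3], [-0.8, -8.9, -1.8]]
```

Request:
{"fn": "step_arm", "kwargs": {"series": [0,-0.3,9.1,0,1,-0.1,-0.8,9.1,0,1,-0.1,-1.4,9,0,1,-0.2,-1.9,8.9,0,1,-0.2,-2.4,8.8,0,1,-0.3,-2.9,8.6,0,1,-0.3,-3.5,8.4,0,1,-0.3,-4,8.2,0,1,-0.4,-4.4,8,0,1,-0.4,-4.9,7.7,0,1,-0.5,-5.4,7.4,0,1,-0.5,-5.8,7,0,1,-0.5,-6.2,6.7,0,1,-0.6,-6.6,6.3,0,1,-0.6,-6.9,5.9,0,1]}}

```text
clock: 6.15
eef_pos: [506.5, -161.3, 182.9]
eef_rot: [3.141, 0.0, 1.486]
wrist_force: [0.7, -1.6, -3.5]
finger_gap: 23.7
finger_force: 6.0
```

```bash
python3 - <<'E'
from h import *
p,d=manip.camera('scene');a=cv2.resize(p[50:250,130:350],None,fx=2.5,fy=2.5,interpolation=cv2.INTER_CUBIC)
cv2.imwrite('pics/swing.png',a)
E
```

```text
(no output)
```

View pics/swing.png

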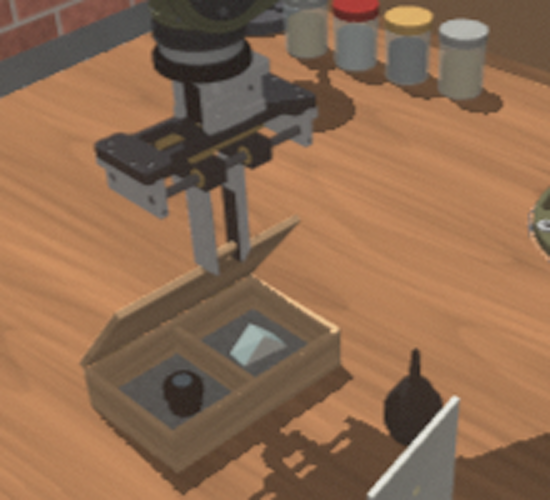

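The lid is following at roughly 50°. The prism (258,343) is in the compartment nearer the robot and the eyepiece (183,390) is in the other. I'll carry on round the arc to the stop.

Request:
{"fn": "step_arm", "kwargs": {"series": [-0.6,-7.3,5.5,0,1,-0.7,-7.6,5,0,1,-0.7,-7.9,4.5,0,1,-0.7,-8.1,4.1,0,1,-0.7,-8.4,3.6,0,1,-0.7,-8.6,3,0,1,-0.8,-8.7,2.5,0,1,-0.8,-8.9,2,0,1,-0.8,-9,1.5,0,1,-0.8,-9,0.9,0,1,-0.8,-9.1,0.4,0,1,-0.8,-9.1,-0.2,0,1,-0.8,-9.1,-0.7,0,1,-0.8,-9,-1.3,0,1,-0.8,-8.9,-1.8,0,1,0,-3,-0.7,0,1,0,-2.5,-0.6,0,1,0,0,0,0,1,0,0,0,0,1]}}

```text
clock: 8.57
eef_pos: [495.2, -295.0, 210.4]
eef_rot: [3.142, 0.0, 1.486]
wrist_force: [2.6, 0.5, -0.8]
finger_gap: 23.7
finger_force: 6.0
```

Request:
{"fn": "step_arm", "kwargs": {"series": [0,-1,-0.3,0,1,0,-1,-0.3,0,1,0,0,0,0,1,0,0,0,0,0.65,0,0,0,0,0.6,0,0,0,0,0.5,0,0,0,0,0.4,0,0,0,0,0.4,0,0,20,0,0.4,0,0,30,0,0.4,0,0,30,0,0.4,0,25,25,0,0.4,0,30,0,0,0.4,0,30,0,0,0.4,0,0,0,0,0.4]}}

```text
clock: 10.45
eef_pos: [495.4, -210.7, 315.1]
eef_rot: [3.141, 0.0, 1.488]
wrist_force: [-0.1, -0.9, 0.3]
finger_gap: 56.5
finger_force: 0.0
```

```bash
python3 - <<'E'
from h import *
s=manip.read_state();print(s['eef_pos'],s['finger_gap'])
for n in('top','wrist'):
    i=manip.camera_info(n);p,d=manip.camera(n);np.savez(n+'1.npz',p=p,d=d,**{'eye':i['eye'],'o':i['orientation']})
    cv2.imwrite(f'pics/{n}1.png',p if n=='wrist' else cv2.resize(p[160:290,310:440],None,fx=4.5,fy=4.5,interpolation=cv2.INTER_CUBIC))
E
```

```text
[ 495.36747092 -210.74821868  315.08570228] 56.543415791886
```

View pics/wrist1.png

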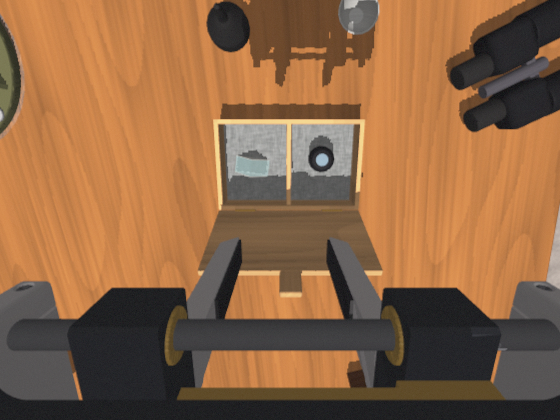

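The lid lies back past vertical. The prism is at about (252,164) in the wrist view, with its long side nearly along the hinge, and the eyepiece at (321,159) looks undisturbed.

```bash
python3 - <<'E'
from h import *
i=manip.camera_info('wrist');print(i)
d=np.load('wrist1.npz')['d']
print('prism',P(i,None,252,165,22).round(1))
for u,v in((237,154),(270,161),(268,176),(235,170)):print(P(i,None,u,v,9).round(1))
print('case corners',[P(i,None,u,v,46).round(1) for u,v in((215,120),(364,121))])
print('lid',[P(i,d,u,v).round(1) for u,v in((290,278),(220,255),(350,255),(290,215),(290,293))])
i=manip.camera_info('top');
E
```

```text
{'fovy': 71.36938258867536, 'cx': 283.7532978690486, 'cy': 208.95431653978798, 'eye': array([ 502.34310397, -133.12452447,  467.36516437]), 'orientation': array([ 2.86695615e+00, -6.95020083e-04, -8.46265487e-02])}
prism [ 449.9 -185.    22. ]
[ 427.2 -167.7    9. ]
[ 477.  -182.7    9. ]
[ 471.5 -205.9    9. ]
[ 420.9 -192.1    9. ]
case corners [array([ 408.9, -116.5,   46. ]), array([ 613.6, -135.1,   46. ])]
lid [array([ 495.9, -291.9,  181.2]), array([ 461. , -199.2,  316.5]), array([ 533.6, -205.3,  316.6]), array([ 501.2, -257.1,   61. ]), array([ 494.9, -299.3,  199.1])]
```

The prism sits at about (450,-186) with its long axis near -16°, so its ends face the lid. If I gripped it there, the 177 mm wide gripper body would hit the open lid. I'll first nudge it about 20 mm toward +y, squared to the case, with the finger sides against the frosted rear end.

Request:
{"fn": "step_arm", "kwargs": {"series": [-12,-1.6,0,0,0.84,-12,-2,0,0,0.84,-12,-2,0,0,0.84,-12.3,-1,0,0,0.84,0,0,-30,0,0.84,0,0,-40,0,0.84,0,0,-40,0,0.84,0,0,-40,0,0.84,0,0,-40,0,0.84,0,0,-30,0,0.84,0,0,-20,0,0.84,0,0,-15,0,0.84,0,0,0,0,0.84,0,0,0,0,0.84]}}

```text
clock: 12.3
eef_pos: [447.2, -218.8, 60.4]
eef_rot: [3.141, 0.0, 1.486]
wrist_force: [0.2, -0.1, 0.2]
finger_gap: 15.0
finger_force: 0.0
```

```bash
python3 - <<'E'
from h import *
s=manip.read_state();print(s['eef_pos'],s['finger_gap'],s['wrist_force'])
i=manip.camera_info('wrist');print(i['eye'])
p,d=manip.camera('wrist');cv2.imwrite('pics/wrist2.png',p)
E
```

```text
[ 447.20688993 -218.81617469   60.44362525] 15.009421411310333 [ 0.17426161 -0.14339624  0.22639813]
[ 454.18425572 -139.5713823   213.04408418]
```

View pics/wrist2.png

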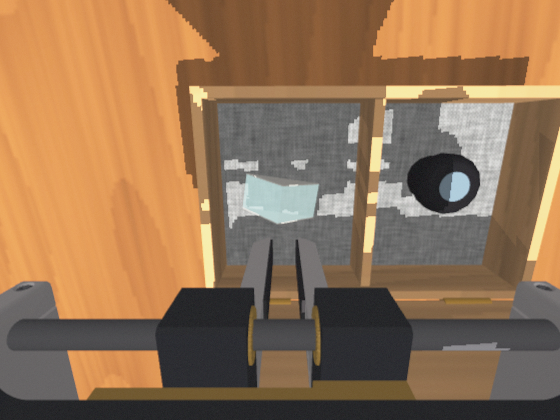

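The view shows the prism's +y base edge from (248,175) to (318,183) and the rear end of its ridge near (282,222). The closed fingers stand behind it, clear of it.

```bash
cat >> h.py <<'E'
def loc(p):
    a=-0.087;q=np.array(p[:2])-[503.7,-190.1];return np.round([np.cos(a)*q[0]+np.sin(a)*q[1],-np.sin(a)*q[0]+np.cos(a)*q[1]],1)
E
python3 - <<'E'
from h import *
i=manip.camera_info('wrist')
for u,v,z in((248,175,9),(318,183,9),(282,222,35),(244,203,9),(316,216,9),(192,88,46),(203,278,46),(365,95,46),(360,286,46)):
    q=P(i,None,u,v,z);print((u,v),q.round(1),loc(q))
print(loc(manip.read_state()['eef_pos']))
E
```

```text
(248, 175) [ 426.8 -170.1    9. ] [-78.4  13.2]
(318, 183) [ 475.5 -180.     9. ] [-29.    7.6]
(282, 222) [ 448.4 -198.2   35. ] [-54.4 -12.9]
(244, 203) [ 421.5 -190.1    9. ] [-81.9  -7.1]
(316, 216) [ 472.7 -204.3    9. ] [-29.6 -16.8]
(192, 88) [ 407.6 -115.8   46. ] [-102.2   65.6]
(203, 278) [ 395.5 -227.6   46. ] [-104.6  -46.8]
(365, 95) [ 499.2 -127.1   46. ] [-9.9 62.3]
(360, 286) [ 494.9 -241.9   46. ] [ -4.3 -52.4]
[-53.7 -33.5]
```

Request:
{"fn": "step_arm", "kwargs": {"series": [0,0,-12,0,0.84,0,0,-11.5,0,0.84,0,0,0,0,0.84,0.3,3,0,0,0.84,0.3,3,0,0,0.84,0.2,2.4,0,0,0.84,0.2,2.4,0,0,0.84,0.2,2.4,0,0,0.84,0.2,2.4,0,0,0.84,0.2,2.4,0,0,0.84,0.2,2.4,0,0,0.84,0.2,2.4,0,0,0.84,0.2,2.4,0,0,0.84,0.2,2.4,0,0,0.84,0.2,2.4,0,0,0.84,0.2,2.4,0,0,0.84,0,0,0,0,0.84]}}

```text
clock: 14.48
eef_pos: [449.7, -186.0, 36.1]
eef_rot: [-3.141, -0.0, 1.486]
wrist_force: [0.2, -0.3, -1.2]
finger_gap: 15.3
finger_force: 0.0
```

```bash
python3 - <<'E'
from h import *
s=manip.read_state();print(s['eef_pos'],loc(s['eef_pos']),s['wrist_force'])
i=manip.camera_info('wrist');p,d=manip.camera('wrist');cv2.imwrite('pics/wrist3.png',p);np.savez('w3.npz',p=p,d=d)
f=210/np.tan(np.radians(i['fovy'])/2)
V,U=np.mgrid[0:420,0:560]
W=np.stack([(U-i['cx'])/f,(V-i['cy'])/f,np.ones_like(U)],-1)*d[...,None]@rot(i['orientation']).T+i['eye']
a=-.087;q=W[...,:2]-[503.7,-190.1];lx=np.cos(a)*q[...,0]+np.sin(a)*q[...,1];ly=-np.sin(a)*q[...,0]+np.cos(a)*q[...,1]
m=(lx>-95)&(lx<-8)&(ly>9)&(ly<52)&(W[...,2]>13)&(W[...,2]<40)&(d>0)
print(m.sum(),lx[m].min(),lx[m].max(),ly[m].min(),ly[m].max(),W[...,2][m].max())
print(cv2.minAreaRect(np.stack([lx[m],ly[m]],-1).astype(np.float32)))
E
```

```text
[ 449.72644061 -185.96362121   36.10970033] [-54.1  -0.6] [ 0.17282544 -0.27945629 -1.17155668]
3404 -79.52222401602667 -34.245021616524866 9.014197007088 36.333746216038506 39.87198029416376
((-56.88352966308594, 22.674072265625), (27.319211959838867, 45.27733612060547), 89.99932098388672)
```

Request:
{"fn": "step_arm", "kwargs": {"series": [-0.2,-2,0,0,0.84,-0.3,-3,0,0,0.84,0,0,20,0,0.84,0,0,35,0,0.84,0,0,35,0,0.84,0,0,30,0,0.84,0,0,0,0,0.84,0,0,0,0,0.84]}}

```text
clock: 15.52
eef_pos: [448.8, -191.1, 155.2]
eef_rot: [-3.141, -0.0, 1.486]
wrist_force: [-0.3, 0.5, 0.5]
finger_gap: 14.9
finger_force: 0.0
```

```bash
python3 - <<'E'
from h import *
i=manip.camera_info('wrist');p,d=manip.camera('wrist');np.savez('w4.npz',p=p,d=d)
f=210/np.tan(np.radians(i['fovy'])/2)
V,U=np.mgrid[0:420,0:560]
W=np.stack([(U-i['cx'])/f,(V-i['cy'])/f,np.ones_like(U)],-1)*d[...,None]@rot(i['orientation']).T+i['eye']
a=-.087;q=W[...,:2]-[503.7,-190.1];lx=np.cos(a)*q[...,0]+np.sin(a)*q[...,1];ly=-np.sin(a)*q[...,0]+np.cos(a)*q[...,1]
m=(lx>-95)&(lx<-8)&(ly>-40)&(ly<52)&(W[...,2]>13)&(W[...,2]<40)&(d>0)
print(m.sum(),np.percentile(lx[m],[0,2,98,100]),np.percentile(ly[m],[0,2,98,100]),W[...,2][m].max())
print(cv2.minAreaRect(np.stack([lx[m],ly[m]],-1).astype(np.float32)))
r=m&(W[...,2]>31);print('ridge',lx[r].mean(),ly[r].min(),ly[r].max(),np.polyfit(ly[r],lx[r],1))
print(manip.read_state()['eef_pos'],manip.read_state()['eef_rot'])
vs,us=np.where(m);print(us.min(),us.max(),vs.min(),vs.max())
c=p[max(vs.min()-30,0):vs.max()+30,us.min()-40:us.max()+40];print(us.min()-40,vs.min()-30)
cv2.imwrite('pics/w4.png',cv2.resize(c,None,fx=5,fy=5,interpolation=cv2.INTER_CUBIC)[:600,:800])
E
```

```text
1080 [-79.60373403 -77.35248118 -38.95966896 -37.55295964] [ 9.81385088 10.67334524 36.13775873 36.2961583 ] 34.40541222005379
((-58.73388671875, 23.22865104675293), (41.99654769897461, 26.38567543029785), 0.932584822177887)
ridge -58.188479688329544 10.160120974039462 36.18893006617383 [-8.21201493e-03 -5.79958684e+01]
[ 448.7303283  -191.04930577  154.92098387] [-3.13983303e+00 -7.19659057e-04  1.48565027e+00]
259 300 166 195
219 136
```

View pics/w4.png

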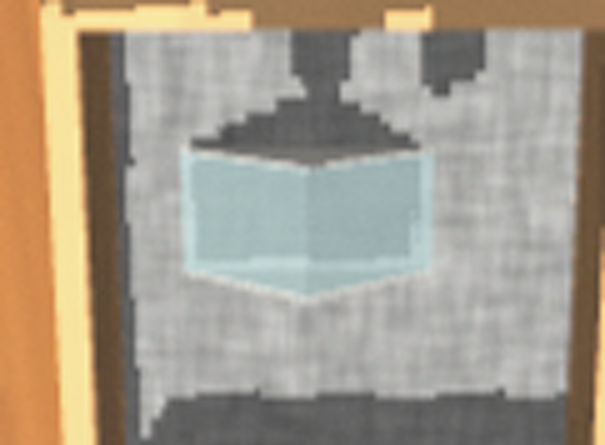

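The prism is now square to the case, with its ridge at about (305,165–295) in the crop. Its centre is at case-local (-58.4, 23.2), or world (447.5,-162). I'll turn, centre over it and descend.

Request:
{"fn": "step_arm", "kwargs": {"series": [-0.2,3,0,0.1577,0.596,-0.2,3,0,0.1577,0.596,-0.2,3,0,0.1577,0.596,-0.2,3,0,0.1577,0.596,-0.2,3,0,0.1577,0.596,-0.2,3,0,0.1577,0.596,0,3,0,0.1577,0.596,0,3,0,0.1577,0.596,0,3,0,0.1577,0.596,0,2,0,0.1577,0.596,0,0,0,0,0.596,0,0,0,0,0.596]}}

```text
clock: 17.08
eef_pos: [447.8, -162.2, 155.6]
eef_rot: [3.141, -0.001, 3.059]
wrist_force: [-0.9, 0.3, -0.6]
finger_gap: 38.1
finger_force: 0.0
```

Request:
{"fn": "step_arm", "kwargs": {"series": [-0.3,0.3,-25,0.003,0.596,0,0,-30,0,0.596,0,0,-25,0,0.596,0,0,-15,0,0.596,0,0,-12,0,0.596,0,0,-9,0,0.596,0,0,0,0,0.596,0,0,0,0,0.596]}}

```text
clock: 18.08
eef_pos: [448.0, -162.0, 40.6]
eef_rot: [-3.141, 0.001, 3.066]
wrist_force: [0.4, -0.2, 0.6]
finger_gap: 37.9
finger_force: 0.0
```

Request:
{"fn": "step_arm", "kwargs": {"series": [-0.4,0,-1,0,0.65,0,0,0,0,0.7,0,0,0,0,0.75,0,0,0,0,1,0,0,0,0,1,0,0,0,0,1,0,0,0,0,1], "squeeze": 12}}

```text
clock: 18.95
eef_pos: [447.4, -161.9, 39.3]
eef_rot: [-3.141, 0.0, 3.066]
wrist_force: [-1.8, 0.5, 5.2]
finger_gap: 26.2
finger_force: 12.0
```

Request:
{"fn": "step_arm", "kwargs": {"series": [0,0,2,0,1,0,0,4,0,1,0,0,8,0,1,0,0,14,0,1,0,0,18,0,1,0,0,22,0,1,0,0,25,0,1,0,0,25,0,1,0,0,25,0,1,0,0,22,0,1,0,0,14,0,1,0,0,6,0,1,0,0,2,0,1,0,0,0,0,1], "squeeze": 15}}

```text
clock: 20.7
eef_pos: [447.2, -161.8, 225.7]
eef_rot: [3.141, -0.001, 3.066]
wrist_force: [0.0, -0.7, -0.7]
finger_gap: 26.1
finger_force: 15.0
```

Request:
{"fn": "step_arm", "kwargs": {"series": [4.6,13.8,0,-0.0695,1,6.6,20.3,0,-0.0695,1,6.6,20.3,0,-0.0695,1,6.6,20.3,0,-0.0695,1,6.6,20.3,0,-0.0695,1,6.6,20.3,0,-0.0695,1,6.6,20.3,0,-0.0695,1,6.6,20.3,0,-0.0695,1,6.6,20.3,0,-0.0695,1,6.6,20.3,0,-0.0695,1,6.6,20.3,0,-0.0695,1,6.6,20.3,0,-0.0695,1,6.6,20.3,0,-0.0695,1,6.6,20.3,0,-0.0695,1,6.6,20.3,0,-0.0695,1,6.6,20.3,0,-0.0695,1,6.6,20.3,0,-0.0695,1,6.6,20.3,0,-0.0695,1,6.6,20.3,0,-0.0695,1,4.6,13.8,0,-0.0695,1]}}

```text
clock: 23.2
eef_pos: [575.3, 231.9, 225.1]
eef_rot: [-3.14, 0.0, 1.674]
wrist_force: [-0.4, -0.2, -0.6]
finger_gap: 25.8
finger_force: 15.0
```

Request:
{"fn": "step_arm", "kwargs": {"series": [0,0,-8,0,1,0,0,-14,0,1,0,0,-16,0,1,0,0,-16,0,1,0,0,-14,0,1,0,0,-10,0,1,0,0,-6,0,1,0,0,-4,0,1,0,0,0,0,1,0,0,0,0,1]}}

```text
clock: 24.45
eef_pos: [575.5, 231.2, 138.6]
eef_rot: [3.141, -0.0, 1.676]
wrist_force: [-0.4, 0.4, -0.2]
finger_gap: 25.8
finger_force: 15.0
```

```bash
python3 - <<'E'
from h import *
s=manip.read_state();print(s['clock'],s['eef_pos'],s['eef_rot'],s['finger_gap'],s['finger_force'])
T=s['eef_pos']
for n in('wrist','scene'):
    i=manip.camera_info(n);p,d=manip.camera(n);np.savez(n+'5.npz',p=p,d=d)
    f=210/np.tan(np.radians(i['fovy'])/2)
    V,U=np.mgrid[0:420,0:560]
    W=np.stack([(U-i['cx'])/f,(V-i['cy'])/f,np.ones_like(U)],-1)*d[...,None]@rot(i['orientation']).T+i['eye']
    a=-1.466;q=W-[575.3,231.2,0];bx=np.cos(a)*q[...,0]+np.sin(a)*q[...,1];by=-np.sin(a)*q[...,0]+np.cos(a)*q[...,1]
    z=W[...,2]
    m=(abs(bx)<40)&(abs(by)<12)&(z>90)&(z<138)&(d>0)
    print(n,m.sum(),[np.percentile(x[m],[0,5,50,95,100]).round(1) for x in(bx,by,z)])
    for sgn in(-1,1):
        k=m&(sgn*bx>3)
        if k.sum()>30: A=np.c_[bx[k],by[k],np.ones(k.sum())];print(' slope',sgn,k.sum(),np.linalg.lstsq(A,z[k],rcond=None)[0].round(3))
    if n=='scene': cv2.imwrite('pics/s5.png',cv2.resize(p[150:380,230:530],None,fx=2.6,fy=2.6,interpolation=cv2.INTER_CUBIC))
    # screen & lens checks
    if n=='wrist':
        k=(abs(bx-120)<15)&(z>40)&(z<160)&(d>0);print(' screen bx',np.percentile(bx[k],[5,50,95]) if k.any() else None, by[k].min() if k.any() else 0,by[k].max() if k.any() else 0)
E
```

```text
24.45 [575.48587993 231.18005636 138.55407163] [ 3.14096334e+00 -1.45669298e-04  1.67584312e+00] 25.808766720776802 14.999944120645523
wrist 2701 [array([-27.1, -24.9,  -8.9,  18.4,  24.9]), array([-12. , -10.8,   0.2,  10.8,  12. ]), array([104.7, 107.8, 120.3, 131.1, 133.3])]
 slope -1 1870 [9.94000e-01 5.00000e-03 1.32952e+02]
 slope 1 514 [-1.00300e+00  4.00000e-03  1.31544e+02]
 screen bx [117.23133301 118.11946198 118.98867484] -31.616010415278303 32.87239557192599
scene 130 [array([-25.4, -24. , -16.3,  24. ,  26.4]), array([-11.3,  -9.8,   1.8,  11.1,  11.7]), array([106.9, 108.4, 115.5, 122.8, 124.2])]
 slope -1 111 [9.99000e-01 1.00000e-03 1.33488e+02]
```

View pics/s5.png

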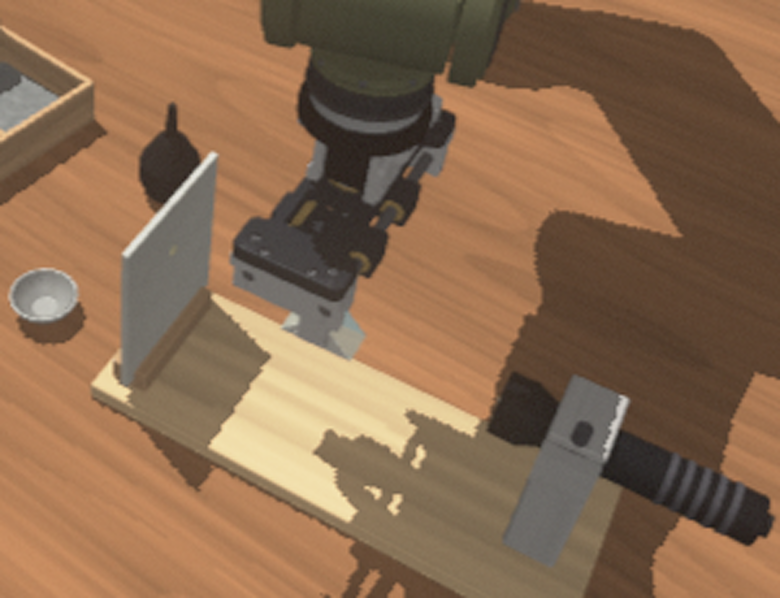

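Each slope measures ±1 (45°), so the ridge is up and the base level. The prism is at about (350,335) in the crop, between screen and torch. The spot on the screen at (172,250) lets me check the beam's sideways position.

```bash
python3 - <<'E'
from h import *
i=manip.camera_info('scene')
d=np.load('scene5.npz')['d']
q=P(i,d,296,246);a=-1.466
r=q-[575.3,231.2,0];print('spot',q.round(1),'beam x,y',np.cos(a)*r[0]+np.sin(a)*r[1],-np.sin(a)*r[0]+np.cos(a)*r[1])
# screen lateral extent & torch head in top depth (frame at start)
W=np.load('W.npy');q=W-[575.3,231.2,0];bx=np.cos(a)*q[...,0]+np.sin(a)*q[...,1];by=-np.sin(a)*q[...,0]+np.cos(a)*q[...,1];z=W[...,2]
m=(abs(bx-122)<8)&(z>150);print('screen top',bx[m].min(),bx[m].max(),by[m].min(),by[m].max(),z[m].mean())
m=(bx>-160)&(bx<-110)&(abs(by)<40)&(z>100);k=m&(z>137);print('head',bx[m].max(),'crest by',by[k].mean(),z[m].max())
print(np.polyfit(*[x[(abs(bx-122)<8)&(z>150)] for x in(by,bx)],1))
E
```

```text
spot [588.8 112.3 118.6] beam x,y 119.63393831189303 0.9753483150657587
screen top 114.01380852744646 129.90326881366684 -405.1978458207873 59.11658751050239 273.5387869707347
head -118.53564005647874 crest by -0.47271672856089403 149.94630711353875
[1.07670658e-03 1.22669068e+02]
```

Request:
{"fn": "step_arm", "kwargs": {"series": [0.4,0,-1,0,1,0,0,0,0,1,0,0,0,0,1,0,0,0,0,1,0,0,0,0,1,0,0,0,0,1]}}

```text
clock: 25.3
eef_pos: [575.7, 231.1, 137.2]
eef_rot: [3.142, 0.0, 1.676]
wrist_force: [-0.1, 0.3, -0.4]
finger_gap: 25.7
finger_force: 15.0
```

```bash
python3 - <<'E'
from h import *
s=manip.read_state();print(s['clock'],s['eef_pos'],s['finger_gap'],s['finger_force'],np.abs(s['qd']).max())
print(manip.sign_off())
E
```

```text
25.3 [575.74557413 231.10920296 137.15685397] 25.677748722390096 15.000020563602448 0.002381114988204708
the job is handed in; nothing more can be done
None
```

I handed the job in at 25.3 s: the lid rests open on its stop, and the prism is held still by its frosted ends, ridge up and level, within about 1–2 mm of the beam's midpoint; before gripping it I slid it about 24 mm in its compartment, pushing only on one frosted end, so the gripper would clear the lid.

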